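Load the pin magazine and click its slide lid shut

TASK

Put the loose locating pin into the open trough of the pin magazine, then slide the magazine's blue lid along its rails over the pin until its yellow tab clicks past the steel keeper, and let go. Close it gently, without ramming the lid against its stop, and leave the other things on the bench where they are.

Things in the scene. Friction and masses are not known exactly. Their poses are not given: they have to be found in the camera images.
- magazine: Grey pin magazine, aluminium rails, fixed to the bench, 244x96x39 mm (x -118 to 126). Origin: on the bench top under its middle; x along the rails, the way the lid CLOSES; z up. In its frame, mm: lid runs on ledges at z 30 under rail lips (z 35 to 39, clear y -35 to 35). Deck at z 30 (x -118 to 5) where the open lid is parked.
- trough (a point): Centre of the floor of the magazine's open trough: magazine x 37.5, y 0, z 8 mm; axes as the magazine's. The trough is 65 mm long (magazine x 5 to 70), 70 mm wide, 22 mm deep below the lid. The open lid's tab overhangs it at the start as far as magazine x 16 at most.
- keeper_nominal (a point): Drawing place of the steel keeper's front face: magazine x 82, y 0, z 30 mm, beyond the trough. The real keeper (25 mm long, 50 wide, top at z 34: ramp and ridge in the middle for the tab's tooth, a flat hard stop each side for the lid's nose) is bolted in slots, up to 10 mm nearer or farther each time and not measured: feel for it.
- lid: Blue loose lid in the rails, 90x80x4 mm, about 0.14 kg. Origin: centre of its underside; x towards closing, z up. Leave it in the rails (1 mm play sideways and in height). It starts open, origin at magazine x -70 to -62 mm. Clicked shut its origin is at magazine x 23 to 45, depending on the keeper.
- lid_rib (a point): Foot of the lid's upright grip rib, on the lid's top face (lid x -22, y 0, z 4 mm); axes as the lid's. The rib is 10 mm thick along x, 36 mm along y, 20 mm high: pinch it along x from above, fingertips a few mm above the lid.
- lid_nose: Two black rubber bumpers fixed on the lid's front edge, front at lid x 47 mm (frame same as the lid's); they meet the keeper's hard stop. 30 to 24 mm before it the push rises by about 4 to 8 N as the tooth climbs the keeper; 2 mm before it the tooth snaps down (a small kick) and then the stop is hard. Stop pushing at about 10 N; over 15 N on the nose damages it.
- lid_tab (a joint): Yellow spring tab on the lid, reaching 33 mm ahead of its front edge, tooth under its tip (lid x 74 to 77.5 mm). Angle in rad: 0 at rest, 0.035 to 0.075 while the tooth rides on the keeper, 0 again once it has clicked down behind it.
- pin: Pale cylindrical steel locating pin lying on the bench, 13 mm diameter, 46 mm long, 0.03 kg. Origin: at mid length on its lower side, as it first lies; its length runs along its y.
- spare_punch: Bystander: ground steel punch block standing upright, 35 x 35 x 58 mm, origin at the bottom centre. Leave it alone.
- tally_counter: Bystander: round silver hand counter, 45 x 52 x 33 mm, origin at the bottom centre. Leave it alone.
Things that resemble listed ones, but are neither listed nor needed, are in the scene too. Of the things that look like the pin, take the one that is farthest from the robot's base at the start.

How it is judged:
On the way:
1. the pin lies in the magazine's trough, let go (x of pin in the frame of magazine between 0.005 and 0.07 m and y of pin in the frame of magazine between -0.036 and 0.036 m and z of pin in the frame of magazine below 0.026 m and contact force between the fingers and pin below 0.1 N and linear speed of pin below 0.05 m/s), for 0.2 s.
At the end, for the whole second after the job is handed in: the pin lies in the trough under the lid; the lid is in its rails with its origin at least 20.5 mm past the magazine's origin along the rails and its tab back down (below 0.02 rad), which together are only possible once the tooth has snapped down behind the keeper; everything at rest (x of pin in the frame of magazine between 0.005 and 0.07 m and y of pin in the frame of magazine between -0.036 and 0.036 m and z of pin in the frame of magazine below 0.026 m and x of lid in the frame of magazine between 0.0205 and 0.0475 m and z of lid in the frame of magazine between 0.027 and 0.034 m and value of joint lid_tab below 0.02 rad and linear speed of lid below 0.02 m/s and linear speed of pin below 0.03 m/s); the robot touches nothing.
It fails at once if the lid's nose is rammed against the stop (over 15 N) (contact force between lid_nose and anything else above 15 N).
It fails at once if a bystander (punch block, counter) is moved more than 30 mm (distance of any of spare_punch, tally_counter from where it was at the start of the episode above 0.03 m).
It also fails if it takes over 54 s, if anything falls off the work surface, if the arm or the gripper's body presses on something with over 40 N, if the wrist force passes 120 N, or if a joint passes its speed limit or range.

ROBOT

A 6-joint arm with a two-finger parallel gripper is mounted at the origin on a cart in front of the work surface, level with it; the furniture and walls round the work are solid. World frame = base frame: x ahead of the robot, y to its left, z up, the work surface at z = 0. Lengths are in m, angles in rad, forces in N, time in s.
With the tool pointing down it reaches from about 0.425 to 0.95 m from the base axis. Payload 14.7 kg.
Tool frame: the origin (TCP) lies at the very end of the fingers, on their centre line; the grasp point (between the pads) lies 19 mm behind it; z points along the fingers, y is the line along which they close (so a half turn about z gives the same grasp; the last joint's range is limited). The gripper opens to 85 mm and grips with 20 to 120 N. Pads are 22 mm wide; open, the fingers measure 114 mm over their backs; the gripper's body (76 mm by 85 mm) begins 54 mm behind the grasp point. The pads swing forward as they close: fully open they stand 13 mm farther back than shut.
Start: joints at [-1.161, 0.48, 1.596, -0, 1.065, -0.047], TCP at [0.287, -0.583, 0.231] pointing down, gripper open.
Joint ranges: [-2.75, 2.75], [-0.82, 2.05], [0.23, 2.67], [-1.56, 4.7], [0.09, 2.69], [-2.92, 2.92]. Speed limits (rad/s): [1.89, 1.89, 2.39, 3.01, 3.01, 3.01].

INTERFACE

Orientations are given as [roll, pitch, yaw] about the fixed x, y, z axes, in that order (R = Rz(yaw) Ry(pitch) Rx(roll)).
In Python, from rig import manip gives the robot as it stands.
- The arm moves only by the tool apply_moves, never from a script. Its argument "rows" is a list of rows, each a list of 5 numbers: the opening, from -1 (shut) to 1 (fully open), then the shift along the tool's x, y, z in m, then the turn about the tool's z in rad. In form: [[jaw, x, y, z, turn], ...]. A call has 1 to 8 rows; each row is the pose to reach, as a shift and turn from the pose commanded when the call began, along the tool's axes at that moment; what a row does not reach only later rows make up. A row lasts 1/8 s, in which the tool goes at most 62.5 mm and 10.7 degrees, less where a joint would pass 70% of its speed; a pose out of reach is approached as far as the arm can. A call with a gripper value outside its range is refused whole. The fingers move at their own pace and stop on an object; "force" is the grip in N (left out, the last holds). Time passes only in rows, so rows that repeat a pose let the fingers close. It gives the time, the measured TCP pose, the force, the opening and the grip force at its end, in the units of the state.
- manip.get_state(): the state, without advancing time (a new reading comes with each control period).
- manip.capture(name): name is "scene" or "top" or "wrist"; returns a dict with "color" (480x640x3 uint8, red, green, blue), "fx", "fy", "cx", "cy" (pixels), "R" (3x3) and "t" (3): a world point X has camera coordinates R X + t. Camera axes: x right, y down, z forward; pixel columns grow to the right and rows downward; lengths in m; the calibration is good to about 2 mm. A picture is of the moment at which its call begins. There is no depth.
- manip.close_job(): hands the job in; it is judged then, once.
Trained networks look in the newest picture that a camera, given by its name, has taken for a name from the list of things; names that differ only in an ending like _2 or _b are one class to them, and where a whole thing is asked for, a point or a joint stands for the part that bears it (a point fixed in the world has none). Each returns a list of dicts, best first, with "score" (0 to 1); they miss things now and then, are a little off and sometimes report something else, mostly with a low value. They report only what shows in the picture. A call takes as long as a camera call. They do not tell look-alikes from the thing itself.
- manip.cut_out(target, camera): "region" (480x640 bool, what is visible of it) and "xy" ([column, row] in pixels, amid what is visible of it).
- manip.pinpoint(target, camera): "xy" ([column, row] in pixels: a listed point, or the origin of a listed thing).
The state is a dict: "time_s": time; "joints": joint angles; "joint_velocities": joint speeds; "joint_torque": joint torques, N m; "tcp_pos": TCP position; "eef_rot": TCP orientation; "wrist_force": force on the tool from outside, world axes, zero at the start; "wrist_torque": the same for the moment, N m; "grip_width": finger opening in m; "finger_force": force on a finger pad.
Only numpy, scipy, OpenCV 4.12 (cv2) and the standard library are available. Lean on these libraries where they do the work, as an engineer would, in place of code of your own. Each camera call takes 0.05 s, during which the arm holds its last target. There are 200 camera calls.

## Working session

There is one attempt and no reset: what is moved stays moved. The work goes in short steps, Python scripts to look and compute and a tool call to move; the robot and the scene stay as the last step left them, time stands still between calls to the robot, and variables do not carry over. Pictures are saved under pics/ and viewed, at most 10 in all, crops included, and the job is handed in when it is done.

Besides the shell and the picture viewer there is one more tool, called after "Call:" by a JSON object that holds its "api" and its "payload". apply_moves: Moves the arm, as the interface text tells. Its arguments: {"type":"object","properties":{"rows":{"type":"array","items":{"type":"array","items":{"type":"number"}}},"force":{"type":"number"}},"required":["rows"]}

```bash
ls; mkdir -p pics; cat > h.py <<'E'
import numpy as np, cv2
from rig import manip
def ray(c,uv):
    d=np.array([(uv[0]-c['cx'])/c['fx'],(uv[1]-c['cy'])/c['fy'],1.])
    R=np.array(c['R']);o=-R.T@np.array(c['t']);return o,R.T@d
def plane(c,uv,z):
    o,d=ray(c,uv);return o+d*(z-o[2])/d[2]
def proj(c,X):
    p=np.array(c['R'])@np.array(X)+np.array(c['t']);return p[0]/p[2]*c['fx']+c['cx'],p[1]/p[2]*c['fy']+c['cy']
def save(c,n):cv2.imwrite('pics/'+n,c['color'][:,:,::-1])
E
python3 - <<'E'
from h import *
np.set_printoptions(precision=4,suppress=True)
Z=dict(trough=.008,keeper_nominal=.03,lid=.03,lid_rib=.034,magazine=0,pin=0,spare_punch=0,tally_counter=0)
ims=[]
for n in ('top','scene'):
    c=manip.capture(n);ims.append(c['color'])
    print(n,-np.array(c['R']).T@np.array(c['t']),c['fx'])
    for k,z in Z.items():
        for r in manip.pinpoint(k,n)[:4]:
            print(k,np.round(r['xy'],1),round(r['score'],2),plane(c,r['xy'],z)[:2])
    save(c,n+'0.png')
s=manip.get_state();print(s['tcp_pos'],s['eef_rot'],s['time_s'],s['wrist_force'])
E
```

```text
pics
top [0.4095 0.2626 0.9023] 496.56226811243386
trough [389.9 196.7] 0.74 [0.5691 0.0985]
keeper_nominal [374.3 178. ] 0.59 [0.5998 0.1292]
lid [437.5 238.2] 0.62 [0.4887 0.0207]
lid [177.5 184.1] 0.23 [0.5958 0.4798]
lid_rib [446.6 244.8] 0.79 [0.4762 0.0063]
magazine [407.4 209.6] 0.57 [0.5457 0.0656]
pin [297.1 259.8] 0.67 [0.458  0.2711]
pin [305.8 302.2] 0.59 [0.3813 0.2571]
spare_punch [218.4 235. ] 0.9 [0.5066 0.4131]
spare_punch [437.1 236. ] 0.41 [0.4955 0.013 ]
tally_counter [179.4 184.1] 0.9 [0.6022 0.4838]
tally_counter [437.5 237.7] 0.51 [0.4923 0.0124]
scene [0.371  0.9647 0.8373] 547.8458776436635
trough [305.  198.1] 0.64 [0.5691 0.0914]
keeper_nominal [289.5 203.4] 0.93 [0.5935 0.1361]
keeper_nominal [343.1 267.6] 0.73 [0.4548 0.2952]
lid [344.9 171.5] 0.71 [0.491  0.0134]
magazine [316.1 196.8] 0.95 [0.5471 0.0749]
pin [386.9 267.1] 0.67 [0.372  0.2555]
pin [342.4 271.8] 0.66 [0.4577 0.2812]
spare_punch [306.  323.8] 0.81 [0.5058 0.4126]
tally_counter [244.5 352. ] 0.86 [0.6009 0.4871]
[ 0.2867 -0.5833  0.2313] [ 3.1415 -0.      0.4568] 0.9 [-0.428  -0.2978  0.9776]
```

View pics/top0.png

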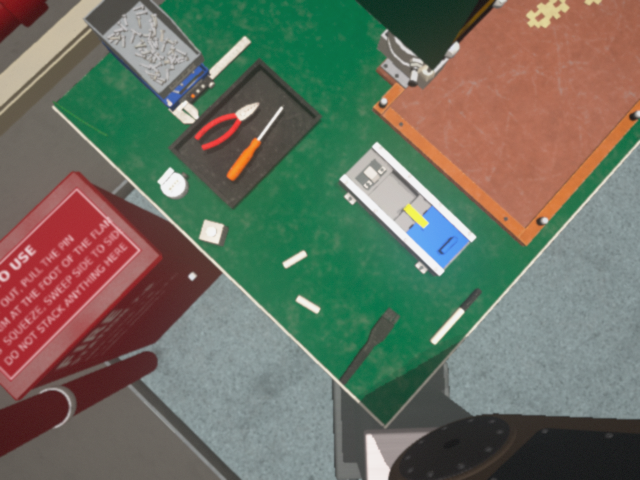

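```bash
python3 - <<'E'
from h import *
np.set_printoptions(precision=4,suppress=True)
for n in('top','scene'):
  c=manip.capture(n)
  for r in manip.cut_out('pin',n)[:4]:
    m=r['region'];v,u=np.nonzero(m)
    P=np.array([plane(c,(a,b),.0065)[:2] for a,b in zip(u,v)]);
    q=P-P.mean(0);w,V=np.linalg.eigh(np.cov(q.T));
    print(n,r['score'],r['xy'],P.mean(0),'dist',np.hypot(*P.mean(0)),'axis',np.degrees(np.arctan2(V[1,1],V[0,1])),'len',np.ptp(q@V[:,1]),np.ptp(q@V[:,0]))
E
```

```text
top 0.69 [308.9, 303.2] [0.3781 0.254 ] dist 0.4554925721422966 axis 57.241549994893134 len 0.04374234288166337 0.012182600564780603
scene 0.66 [387.9, 265.1] [0.3772 0.2532] dist 0.4543002892521541 axis 58.489915056605284 len 0.054274457173369345 0.015538106239776143
```

The top view shows the magazine at about (405,210), lid end lower right. There are two pin-like cylinders, at (294,259) and (308,303), and the first is farther from the base (0.53 m against 0.455 m). Next I'll check the scene view for tall obstacles on the way.

View pics/scene0.png

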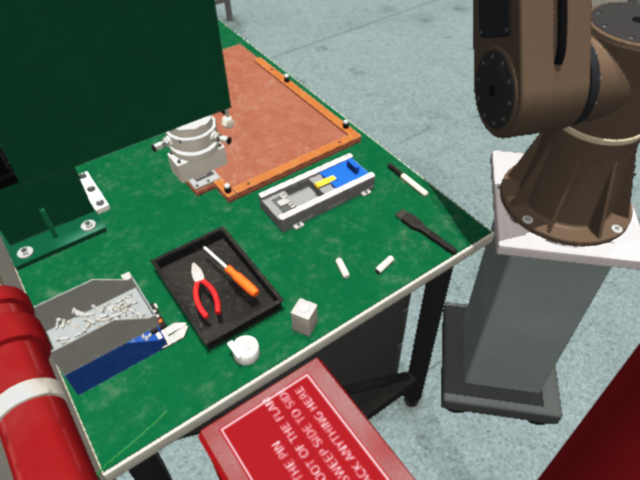

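```bash
cat >> h.py <<'E'
def blob(c,uv,z,thr=150,half=40):
    """bright blob at uv -> world centre, axis deg, length, width on plane z"""
    g=c['color'].min(2);_,L,st,_=cv2.connectedComponentsWithStats((g>thr).astype(np.uint8))
    l=L[int(round(uv[1])),int(round(uv[0]))]
    if l==0: return None
    v,u=np.nonzero(L==l)
    P=np.array([plane(c,(a,b),z)[:2] for a,b in zip(u,v)])
    (cx,cy),(w,h),a=cv2.minAreaRect((P*1000).astype(np.float32))
    if w<h: a+=90;w,h=h,w
    return cx/1000,cy/1000,a,w,h,len(u)
def go(X,yaw):
    """shift in tool axes from commanded~measured pose to world X, yaw (tool down)"""
    s=manip.get_state();y0=s['eef_rot'][2];d=np.array(X)-s['tcp_pos']
    t=(y0-yaw+np.pi)%(2*np.pi)-np.pi
    print('tcp',s['tcp_pos'],'yaw',y0,'move',np.round([np.cos(y0)*d[0]+np.sin(y0)*d[1],np.sin(y0)*d[0]-np.cos(y0)*d[1],-d[2],t],4))
E
python3 - <<'E'
from h import *
c=manip.capture('top');print(blob(c,(294,259),.0065))
c=manip.capture('scene');print(blob(c,(342,270),.0065))
go((.55,-.2,.23),1.2);go((.458,.272,.2),2.13)
E
```

```text
(0.4593643798828125, 0.27606069946289064, 119.66113471984863, 45.98054504394531, 12.09052562713623, 173)
(0.4599600830078125, 0.2739691162109375, 119.09941482543945, 49.36215591430664, 13.078991889953613, 129)
tcp [ 0.28670331 -0.5833748   0.23129849] yaw 0.45679470914130116 move [ 0.4054 -0.2279  0.0013 -0.7432]
tcp [ 0.28670331 -0.5833748   0.23129849] yaw 0.45679470914130116 move [ 0.531  -0.6921  0.0313 -1.6732]
```

The scene view shows the pin at (342,268), the look-alike at (385,265), and nothing tall between the arm and the pin. I'll move over by a waypoint.

Call:
{"api": "apply_moves", "payload": {"rows": [[1, 0.405, -0.228, 0, -0.743], [1, 0.405, -0.228, 0, -0.743], [1, 0.405, -0.228, 0, -0.743], [1, 0.405, -0.228, 0, -0.743], [1, 0.405, -0.228, 0, -0.743], [1, 0.405, -0.228, 0, -0.743], [1, 0.405, -0.228, 0, -0.743], [1, 0.531, -0.692, 0.03, -1.62]]}}

```text
time_s: 2.2
tcp_pos: [0.5274, -0.1594, 0.2277]
eef_rot: [3.139, 0.0, 1.391]
wrist_force: [0.6, -0.2, 0.1]
grip_width: 0.0856
finger_force: 0.0
```

```bash
python3 - <<'E'
from h import *
go((.4595,.275,.15),2.08)
E
```

```text
tcp [ 0.52742216 -0.15937256  0.22770652] yaw 1.3906142449479024 move [ 0.4152 -0.1447  0.0777 -0.6894]
```

Call:
{"api": "apply_moves", "payload": {"rows": [[1, 0.415, -0.145, 0, -0.69], [1, 0.415, -0.145, 0, -0.69], [1, 0.415, -0.145, 0, -0.69], [1, 0.415, -0.145, 0, -0.69], [1, 0.415, -0.145, 0.07, -0.69], [1, 0.415, -0.145, 0.07, -0.69], [1, 0.415, -0.145, 0.07, -0.69], [1, 0.415, -0.145, 0.07, -0.69]]}}

```text
time_s: 3.2
tcp_pos: [0.4566, 0.2763, 0.1563]
eef_rot: [-3.14, -0.0, 2.08]
wrist_force: [0.3, -0.5, -0.5]
grip_width: 0.0855
finger_force: 0.0
```

```bash
python3 - <<'E'
from h import *
c=manip.capture('wrist');save(c,'w1.png')
print(proj(c,(.4595,.275,.0065)))
rs=manip.pinpoint('pin','wrist');print(rs)
for r in rs[:2]:
    u,v=r['xy'];print(blob(c,(u,v),.0065),blob(c,(u,v),.0065,170))
go((.4595,.275,.003),2.08)
E
```

```text
(np.float64(323.57349466240845), np.float64(224.09497947362337))
[{'xy': [323.3, 221.9], 'score': 0.91}, {'xy': [223.3, 193.9], 'score': 0.86}]
(0.4584935607910156, 0.27677035522460935, 119.21785926818848, 45.9495849609375, 12.176483154296875, 897) (0.45858016967773435, 0.27637158203125, 119.03231430053711, 45.19157028198242, 11.80317497253418, 840)
(0.37643896484375, 0.2541711883544922, 57.31739807128906, 46.280235290527344, 12.823640823364258, 939) (0.37648916625976564, 0.2542915344238281, 57.24116897583008, 46.03893280029297, 12.813605308532715, 908)
tcp [0.45730201 0.27469762 0.15701099] yaw 2.0796242756879577 move [-0.0008  0.0021  0.154  -0.0004]
```

Call:
{"api": "apply_moves", "payload": {"rows": [[0.2, 0.001, 0.002, 0.06, 0], [0.2, 0.001, 0.002, 0.11, 0], [0.2, 0.001, 0.002, 0.14, 0], [0.2, 0.001, 0.002, 0.154, 0], [0.2, 0.001, 0.002, 0.154, 0], [-1, 0.001, 0.002, 0.154, 0], [-1, 0.001, 0.002, 0.154, 0], [-1, 0.001, 0.002, 0.154, 0]], "force": 30}}

```text
time_s: 4.3
tcp_pos: [0.4598, 0.2758, 0.0047]
eef_rot: [3.14, 0.0, 2.078]
wrist_force: [-0.4, -1.5, 10.3]
grip_width: 0.0113
finger_force: 30.7
```

Call:
{"api": "apply_moves", "payload": {"rows": [[-1, 0, 0, 0, 0], [-1, 0, 0, 0, 0], [-1, 0, 0, -0.06, 0], [-1, 0, 0, -0.12, 0], [-1, 0, 0, -0.12, 0]]}}

```text
time_s: 4.92
tcp_pos: [0.4616, 0.2768, 0.1283]
eef_rot: [3.133, 0.0, 2.078]
wrist_force: [0.9, -0.8, -0.8]
grip_width: 0.0113
finger_force: 29.9
```

```bash
python3 - <<'E'
from h import *
np.set_printoptions(precision=4,suppress=True)
print(manip.get_state()['grip_width'])
Z=dict(trough=.008,keeper_nominal=.03,lid=.03,lid_rib=.034,magazine=0)
for n in ('top','scene','wrist'):
    c=manip.capture(n)
    for k,z in Z.items():
        for r in manip.pinpoint(k,n)[:1]:
            print(n,k,np.round(r['xy'],1),round(r['score'],2),plane(c,r['xy'],z)[:2])
    for k,z in (('magazine',.039),):
        for r in manip.cut_out(k,n)[:1]:
            cs,_=cv2.findContours(r['region'].astype(np.uint8),0,2)
            cc=max(cs,key=cv2.contourArea)[:,0]
            P=np.array([plane(c,q,z)[:2]*1000 for q in cc],np.float32)
            print(n,'rect',cv2.minAreaRect(P))
save(c,'w2.png')
go((.57,.1,.15),.82)
E
```

```text
0.011331664978084908
top keeper_nominal [375.  180.7] 0.94 [0.5948 0.1281]
top rect ((515.8690185546875, 2.5944175720214844), (80.52296447753906, 4.268194198608398), 44.242977142333984)
scene trough [304.9 197. ] 0.63 [0.57   0.0879]
scene keeper_nominal [288.6 202.8] 0.75 [0.5957 0.1346]
scene magazine [317.2 195.9] 0.87 [0.5452 0.0716]
scene rect ((564.7007446289062, 124.75907897949219), (177.3188018798828, 141.10643005371094), 43.770694732666016)
wrist rect ((521.716552734375, 160.3477020263672), (36.71866989135742, 13.802212715148926), 42.87213134765625)
tcp [0.4591 0.2755 0.1236] yaw 2.077263231478861 move [-0.2072  0.0118 -0.0264  1.2573]
```

Call:
{"api": "apply_moves", "payload": {"rows": [[-1, -0.207, 0.012, -0.04, 1.257], [-1, -0.207, 0.012, -0.04, 1.257], [-1, -0.207, 0.012, -0.04, 1.257], [-1, -0.207, 0.012, -0.04, 1.257], [-1, -0.207, 0.012, -0.04, 1.257], [-1, -0.207, 0.012, -0.04, 1.257], [-1, -0.207, 0.012, -0.04, 1.257], [-1, -0.207, 0.012, -0.04, 1.257]]}}

```text
time_s: 6.98
tcp_pos: [0.57, 0.1002, 0.1636]
eef_rot: [-3.142, 0.0, 0.821]
wrist_force: [1.1, -0.7, -1.0]
grip_width: 0.0114
finger_force: 29.8
```

```bash
python3 - <<'E'
from h import *
np.set_printoptions(precision=4,suppress=True)
Z=dict(trough=.008,keeper_nominal=.03,lid=.03,lid_rib=.034,magazine=0)
c=manip.capture('wrist')
print('cam',-np.array(c['R']).T@np.array(c['t']))
for k,z in Z.items():
    for r in manip.pinpoint(k,'wrist')[:2]:
        print(k,np.round(r['xy'],1),round(r['score'],2),plane(c,r['xy'],z)[:2])
save(c,'w3.png')
go((.57,.1,.15),.82)
E
```

```text
cam [0.6195 0.1541 0.3049]
trough [317.7 222.5] 0.79 [0.5656 0.0989]
trough [313.3 260.7] 0.19 [0.5403 0.0773]
keeper_nominal [325.6 171.3] 0.9 [0.5998 0.1271]
lid [312.5 350.2] 0.63 [0.491  0.0254]
lid_rib [313.2 376.6] 0.57 [0.4758 0.0082]
magazine [315.1 260.1] 0.78 [0.5397 0.0746]
tcp [0.57   0.1003 0.1636] yaw 0.821778466944149 move [-0.0002  0.0002  0.0136  0.0018]
```

View pics/w3.png

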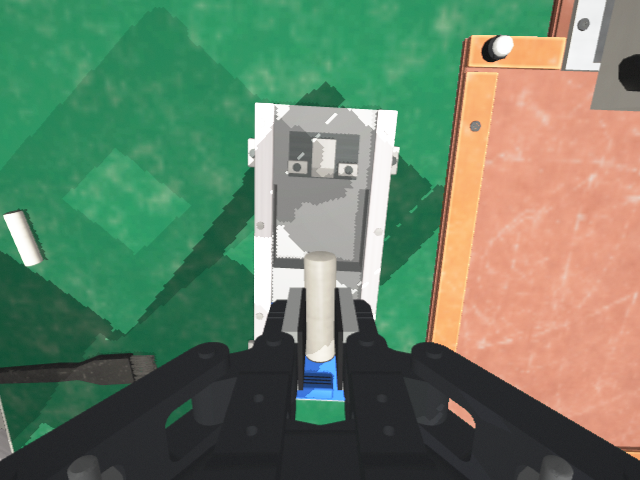

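The wrist view shows the pin held at (320,305), lengthwise along the rails. The magazine's far corners are at (255,103) and (397,110), and the keeper block is at (323,155). I'll measure the frame from the edges.

```bash
python3 - <<'E'
from h import *
np.set_printoptions(precision=4,suppress=True)
c=manip.capture('wrist')
for n,uv,z in (('FL',(255,103),.039),('FR',(397,110),.039),('NL',(253.5,320),.039),('NR',(380,320),.039),('keepfrontL',(290,177),.032),('keepfrontR',(358,180),.032),('bolts',(297,168),.034),('bolts',(348,170),.034),('trFarL',(274,184),.030),('trFarR',(368,188),.030)):
    print(n,plane(c,uv,z)[:2])
FL,FR,NL,NR=[plane(c,u,.039)[:2] for u in((255,103),(397,110),(253.5,320),(380,320))]
a=FL-NL;b=FR-NR;print(np.degrees(np.arctan2(a[1],a[0])),np.degrees(np.arctan2(b[1],b[0])),np.linalg.norm(FL-FR)*1000)
th=np.arctan2(*( (a/np.linalg.norm(a)+b/np.linalg.norm(b))[::-1]));ax=np.array([np.cos(th),np.sin(th)])
o=(FL+FR)/2-.126*ax;print('th',th,'origin',o,'trough',o+.0375*ax,'rib?',)
E
```

```text
FL [0.5966 0.1931]
FR [0.6629 0.1254]
NL [0.48   0.0812]
NR [0.5531 0.0133]
keepfrontL [0.5784 0.1418]
keepfrontR [0.6129 0.1068]
bolts [0.5868 0.1431]
bolts [0.6124 0.1174]
trFarL [0.566 0.146]
trFarR [0.6143 0.0971]
43.81365388170489 45.58805381010476 94.73440743106885
th 0.7801770780638091 origin [0.5402 0.0706] trough [0.5669 0.097 ] rib?
```

Call:
{"api": "apply_moves", "payload": {"rows": [[-1, 0.0015, 0, 0.05, 0.041], [-1, 0.0015, 0, 0.1, 0.041], [-1, 0.0015, 0, 0.12, 0.041], [-1, 0.0015, 0, 0.137, 0.041], [-1, 0.0015, 0, 0.145, 0.041], [-1, 0.0015, 0, 0.149, 0.041], [-1, 0.0015, 0, 0.149, 0.041]]}}

```text
time_s: 8.2
tcp_pos: [0.5714, 0.1014, 0.015]
eef_rot: [3.141, -0.001, 0.779]
wrist_force: [0.4, -0.5, 0.2]
grip_width: 0.0114
finger_force: 29.8
```

```bash
python3 - <<'E'
from h import *
s=manip.get_state();print(s['tcp_pos'],s['wrist_force'],s['grip_width'])
c=manip.capture('wrist');save(c,'w4.png')
E
```

```text
[0.57140055 0.10137817 0.01497168] [ 0.41258033 -0.45950669  0.18581525] 0.011376807038404425
```

View pics/w4.png

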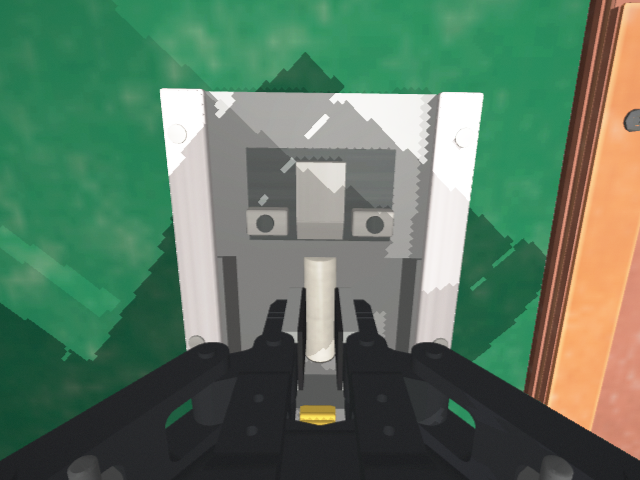

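The pin is inside the trough at (320,310). The yellow tab is at (318,413), clear of it, and the keeper front is near row 240. Next I'll lower the last 1.5 mm and release.

Call:
{"api": "apply_moves", "payload": {"rows": [[-1, 0, 0, 0.0012, 0], [-1, 0, 0, 0.0012, 0], [-0.7, 0, 0, 0.0012, 0], [-0.6, 0, 0, 0.0012, 0], [-0.5, 0, 0, 0.0012, 0], [-0.5, 0, 0, 0.0012, 0], [-0.5, 0, 0, -0.02, 0], [-0.5, 0, 0, -0.05, 0]]}}

```text
time_s: 9.25
tcp_pos: [0.5704, 0.1013, 0.0644]
eef_rot: [-3.14, 0.001, 0.779]
wrist_force: [0.5, 0.6, 0.8]
grip_width: 0.0215
finger_force: 0.0
```

```bash
python3 - <<'E'
from h import *
np.set_printoptions(precision=4,suppress=True)
c=manip.capture('wrist')
save(c,'w5.png')
for k,z in dict(pin=.008,trough=.008,keeper_nominal=.03,lid=.03,lid_rib=.034,magazine=0).items():
    for r in manip.pinpoint(k,'wrist')[:2]:
        print(k,np.round(r['xy'],1),round(r['score'],2),plane(c,r['xy'],z)[:2])
# rib target, lid x ~ -66 -> mag -88
ax=np.array([.711,.703]);o=np.array([.5405,.0712]);p=o-.088*ax;print(p)
go((*p,.11),2.351)
E
```

```text
pin [322.8 259.9] 0.66 [0.5712 0.1006]
trough [318.6 271.5] 0.6 [0.5646 0.0974]
keeper_nominal [320.5 198.9] 0.83 [0.5979 0.1288]
magazine [319.1 318.1] 0.95 [0.5407 0.0735]
[0.4779 0.0093]
tcp [0.5706 0.1013 0.0638] yaw 0.7792645129854678 move [-0.1305  0.0003 -0.0462 -1.5717]
```

View pics/w5.png

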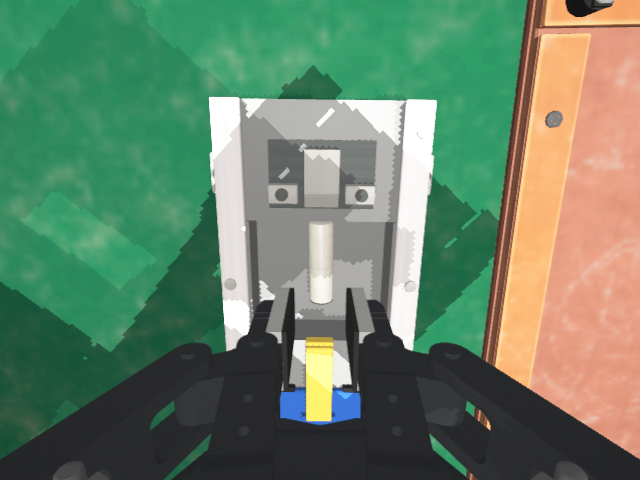

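The pin rests in the trough at (321,262). The tab tip is at (320,340) and the keeper front edge at about row 207. Next the rib: rise, retreat along the rails and turn a quarter turn.

```bash
python3 - <<'E'
from h import *
np.set_printoptions(precision=4,suppress=True)
c=manip.capture('wrist')
FL,FR=plane(c,(210,97),.039)[:2],plane(c,(437,100),.039)[:2]
ax=np.array([.711,.703]);n=np.array([-.703,.711])
d=FL-FR;print('perp ang',np.degrees(np.arctan2(-d[0],d[1])),np.linalg.norm(d)); o=(FL+FR)/2-.126*ax;print('o',o)
for nm,uv,z in (('keep',(321,208),.030),('keep0',(321,208),.034),('tabtip',(320,338),.034),('trough far',(321,220),.030)):
    P=plane(c,uv,z)[:2];print(nm,(P-o)@ax,(P-o)@n)
E
```

```text
perp ang 43.93384061187166 0.09393694232969083
o [0.5406 0.0703]
keep 0.07773831921758811 0.0010310594600311258
keep0 0.07861924724221263 0.0010380628394803593
tabtip 0.010190196003216561 0.001522767705685441
trough far 0.0718800405367594 0.0010284115446765978
```

Call:
{"api": "apply_moves", "payload": {"rows": [[0, 0, 0, -0.046, 0], [0, -0.13, 0, -0.046, -1.572], [0, -0.13, 0, -0.046, -1.572], [0, -0.13, 0, -0.046, -1.572], [0, -0.13, 0, -0.046, -1.572], [0, -0.13, 0, -0.046, -1.572], [0, -0.13, 0, -0.046, -1.572], [0, -0.13, 0, -0.046, -1.572]]}}

```text
time_s: 10.65
tcp_pos: [0.4783, 0.01, 0.11]
eef_rot: [-3.141, -0.001, 2.091]
wrist_force: [-0.9, -0.2, 0.3]
grip_width: 0.0423
finger_force: 0.0
```

```bash
python3 - <<'E'
from h import *
go((.478,.0093,.11),2.351)
E
```

```text
tcp [0.47825171 0.00997014 0.11002993] yaw 2.090819111051098 move [-0.0005 -0.0006  0.     -0.2602]
```

Call:
{"api": "apply_moves", "payload": {"rows": [[0, 0, 0, 0, -0.26], [0, 0, 0, 0, -0.26], [0, 0, 0, 0, -0.26]]}}

```text
time_s: 11.02
tcp_pos: [0.4783, 0.01, 0.1101]
eef_rot: [-3.141, -0.001, 2.344]
wrist_force: [-0.4, -0.6, 0.2]
grip_width: 0.0428
finger_force: 0.0
```

```bash
python3 - <<'E'
from h import *
np.set_printoptions(precision=4,suppress=True)
for n in('wrist','top','scene'):
  c=manip.capture(n)
  if n=='wrist': save(c,'w6.png')
  for k,z in (('lid_rib',.034),('lid',.03)):
    for r in manip.pinpoint(k,n)[:1]:
        print(n,k,np.round(r['xy'],1),round(r['score'],2),plane(c,r['xy'],z)[:2])
go((.478,.0093,.04),2.351)
E
```

```text
wrist lid_rib [314.6 246.9] 0.87 [0.4736 0.0092]
wrist lid [349.5 245.1] 0.58 [0.489  0.0241]
top lid_rib [449.6 245.6] 0.63 [0.4747 0.001 ]
top lid [436.6 235.6] 0.88 [0.4933 0.0221]
scene lid_rib [352.  170.4] 0.8 [0.475  0.0118]
scene lid [341.5 171.1] 0.6 [0.4988 0.0132]
tcp [0.4786 0.01   0.1106] yaw 2.3443970009588098 move [-0.0001 -0.0009  0.0706 -0.0066]
```

View pics/w6.png

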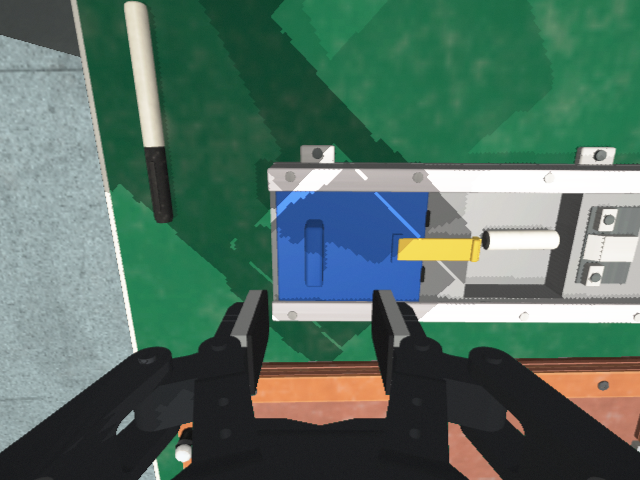

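The rib is at (314,253), the tab at (438,249), and the pin in the trough at (520,240). Next I'll descend on the rib and pinch it.

Call:
{"api": "apply_moves", "payload": {"rows": [[0, 0, -0.003, 0.04, -0.003], [0, 0, -0.003, 0.06, -0.003], [0, 0, -0.003, 0.068, -0.003], [0, 0, -0.003, 0.07, -0.003], [-0.5, 0, -0.003, 0.07, -0.003], [-1, 0, -0.003, 0.07, -0.003], [-1, 0, -0.003, 0.07, -0.003], [-1, 0, -0.003, 0.07, -0.003]], "force": 30}}

```text
time_s: 12.48
tcp_pos: [0.4769, 0.0078, 0.0413]
eef_rot: [3.141, 0.001, 2.348]
wrist_force: [-0.3, -0.5, 5.1]
grip_width: 0.0095
finger_force: 32.1
```

```bash
python3 - <<'E'
from h import *
np.set_printoptions(precision=4,suppress=True)
s=manip.get_state();print(s['tcp_pos'],s['eef_rot'],s['wrist_force'],s['grip_width'],s['finger_force'])
c=manip.capture('wrist');rr=manip.cut_out('lid','wrist')
go(s['tcp_pos'],2.35)
E
```

```text
[0.4769 0.0078 0.0413] [3.1407 0.0009 2.3477] [-0.3231 -0.5447  5.0507] 0.0095487236376376 32.06843554973602
tcp [0.4769 0.0079 0.0413] yaw 2.347707516397211 move [-0.      0.     -0.     -0.0023]
```

Gripped (9.5 mm). First slide 50 mm in the free region, easing up 1 mm.

Call:
{"api": "apply_moves", "payload": {"rows": [[-1, 0, 0.004, -0.001, 0], [-1, 0, 0.01, -0.001, 0], [-1, 0, 0.018, -0.001, 0], [-1, 0, 0.026, -0.001, 0], [-1, 0, 0.034, -0.001, 0], [-1, 0, 0.042, -0.001, 0], [-1, 0, 0.048, -0.001, 0], [-1, 0, 0.05, -0.001, 0]]}}

```text
time_s: 13.58
tcp_pos: [0.5125, 0.0432, 0.0415]
eef_rot: [3.141, 0.0, 2.348]
wrist_force: [2.4, -2.0, -2.3]
grip_width: 0.009
finger_force: 31.2
```

Call:
{"api": "apply_moves", "payload": {"rows": [[-1, 0, 0.002, 0, 0], [-1, 0, 0.004, 0, 0], [-1, 0, 0.006, 0, 0], [-1, 0, 0.008, 0, 0], [-1, 0, 0.01, 0, 0]]}}

```text
time_s: 14.2
tcp_pos: [0.5194, 0.05, 0.0416]
eef_rot: [3.142, 0.0, 2.348]
wrist_force: [1.5, -3.9, -0.9]
grip_width: 0.0091
finger_force: 31.2
```

Call:
{"api": "apply_moves", "payload": {"rows": [[-1, -0.0005, 0.002, 0, 0], [-1, -0.0005, 0.004, 0, 0], [-1, -0.0005, 0.006, 0, 0], [-1, -0.0005, 0.008, 0, 0]]}}

```text
time_s: 14.7
tcp_pos: [0.5252, 0.0553, 0.0415]
eef_rot: [-3.141, -0.0, 2.348]
wrist_force: [-0.4, -1.9, -1.8]
grip_width: 0.009
finger_force: 31.2
```

Call:
{"api": "apply_moves", "payload": {"rows": [[-1, 0, 0.0015, 0, 0], [-1, 0, 0.003, 0, 0], [-1, 0, 0.0045, 0, 0]]}}

```text
time_s: 15.08
tcp_pos: [0.5285, 0.0584, 0.0416]
eef_rot: [-3.142, -0.0, 2.348]
wrist_force: [0.1, -2.3, -0.8]
grip_width: 0.0093
finger_force: 31.3
```

Call:
{"api": "apply_moves", "payload": {"rows": [[-1, 0, 0.0015, 0, 0], [-1, 0, 0.003, 0, 0], [-1, 0, 0.0045, 0, 0]]}}

```text
time_s: 15.45
tcp_pos: [0.5312, 0.0612, 0.0416]
eef_rot: [-3.141, -0.0, 2.348]
wrist_force: [-3.3, -7.1, 4.6]
grip_width: 0.0089
finger_force: 32.0
```

The tooth is climbing (axial about 7 N at 76 mm travel), so the stop should come at about 105 mm.

Call:
{"api": "apply_moves", "payload": {"rows": [[-1, 0, 0.001, 0, 0], [-1, 0, 0.002, 0, 0], [-1, 0, 0.003, 0, 0], [-1, 0, 0.004, 0, 0]]}}

```text
time_s: 15.95
tcp_pos: [0.5347, 0.0644, 0.0416]
eef_rot: [3.142, 0.0, 2.348]
wrist_force: [0.1, -3.0, 1.4]
grip_width: 0.0091
finger_force: 31.6
```

Call:
{"api": "apply_moves", "payload": {"rows": [[-1, 0, 0.001, 0, 0], [-1, 0, 0.002, 0, 0], [-1, 0, 0.003, 0, 0], [-1, 0, 0.004, 0, 0]]}}

```text
time_s: 16.45
tcp_pos: [0.5375, 0.0671, 0.0416]
eef_rot: [3.142, 0.0, 2.348]
wrist_force: [-0.0, -3.7, 1.7]
grip_width: 0.0092
finger_force: 31.8
```

Call:
{"api": "apply_moves", "payload": {"rows": [[-1, 0, 0.0015, 0, 0], [-1, 0, 0.003, 0, 0], [-1, 0, 0.0045, 0, 0], [-1, 0, 0.006, 0, 0], [-1, 0, 0.0075, 0, 0], [-1, 0, 0.009, 0, 0]]}}

```text
time_s: 17.2
tcp_pos: [0.544, 0.0735, 0.0416]
eef_rot: [3.141, 0.0, 2.348]
wrist_force: [0.1, -4.4, 3.2]
grip_width: 0.0091
finger_force: 32.0
```

Call:
{"api": "apply_moves", "payload": {"rows": [[-1, 0, 0.0007, 0, 0], [-1, 0, 0.0014, 0, 0], [-1, 0, 0.0021, 0, 0], [-1, 0, 0.0028, 0, 0]]}}

```text
time_s: 17.7
tcp_pos: [0.5459, 0.0754, 0.0416]
eef_rot: [3.141, 0.0, 2.348]
wrist_force: [-0.0, -3.6, 4.7]
grip_width: 0.0089
finger_force: 32.0
```

Call:
{"api": "apply_moves", "payload": {"rows": [[-1, 0, 0.0006, 0, 0], [-1, 0, 0.0012, 0, 0], [-1, 0, 0.0018, 0, 0], [-1, 0, 0.0024, 0, 0], [-1, 0, 0.003, 0, 0]]}}

```text
time_s: 18.32
tcp_pos: [0.5477, 0.0773, 0.0414]
eef_rot: [-3.141, -0.0, 2.348]
wrist_force: [2.9, -3.8, -1.0]
grip_width: 0.009
finger_force: 31.3
```

Call:
{"api": "apply_moves", "payload": {"rows": [[-1, 0, 0.0004, 0, 0], [-1, 0, 0.0008, 0, 0], [-1, 0, 0.0012, 0, 0]]}}

```text
time_s: 18.7
tcp_pos: [0.5487, 0.0783, 0.0415]
eef_rot: [-3.141, -0.0, 2.348]
wrist_force: [1.8, -3.4, -0.6]
grip_width: 0.0092
finger_force: 31.2
```

Call:
{"api": "apply_moves", "payload": {"rows": [[-1, 0, 0.0004, 0, 0], [-1, 0, 0.0008, 0, 0], [-1, 0, 0.0012, 0, 0]]}}

```text
time_s: 19.08
tcp_pos: [0.5489, 0.0787, 0.0414]
eef_rot: [-3.14, -0.001, 2.348]
wrist_force: [-2.1, -12.4, 1.0]
grip_width: 0.0091
finger_force: 31.7
```

The vertical load vanished at about 99 mm (the snap), and now 10 N at 101 mm means the stop. I'll unload slightly, then look.

Call:
{"api": "apply_moves", "payload": {"rows": [[-1, 0, -0.0006, 0, 0], [-1, 0, -0.0006, 0, 0]]}}

```text
time_s: 19.32
tcp_pos: [0.5489, 0.0786, 0.0415]
eef_rot: [-3.141, -0.0, 2.348]
wrist_force: [1.5, -6.4, -0.2]
grip_width: 0.0092
finger_force: 31.4
```

```bash
python3 - <<'E'
from h import *
np.set_printoptions(precision=4,suppress=True)
c=manip.capture('wrist');im=c['color'][100:400,250:640];cv2.imwrite('pics/w7.png',cv2.resize(im,None,fx=2,fy=2)[:,:,::-1])
o=np.array([.5405,.0706]);ax=np.array([.713,.701])
for n in('wrist','top','scene'):
  c=manip.capture(n)
  for k,z in (('lid',.03),('lid_rib',.034)):
    for r in manip.pinpoint(k,n)[:1]:
        print(n,k,round(r['score'],2),(plane(c,r['xy'],z)[:2]-o)@ax)
s=manip.get_state();print((s['tcp_pos'][:2]-o)@ax+.022)
E
```

```text
wrist lid 0.81 0.031221841322885916
wrist lid_rib 0.72 0.011399950324335719
top lid 0.8 0.034827624405434715
top lid_rib 0.88 0.019291571257785464
scene lid 0.85 0.028385062452727913
scene lid_rib 0.61 0.014190236085379974
0.033608273985006515
```

View pics/w7.png

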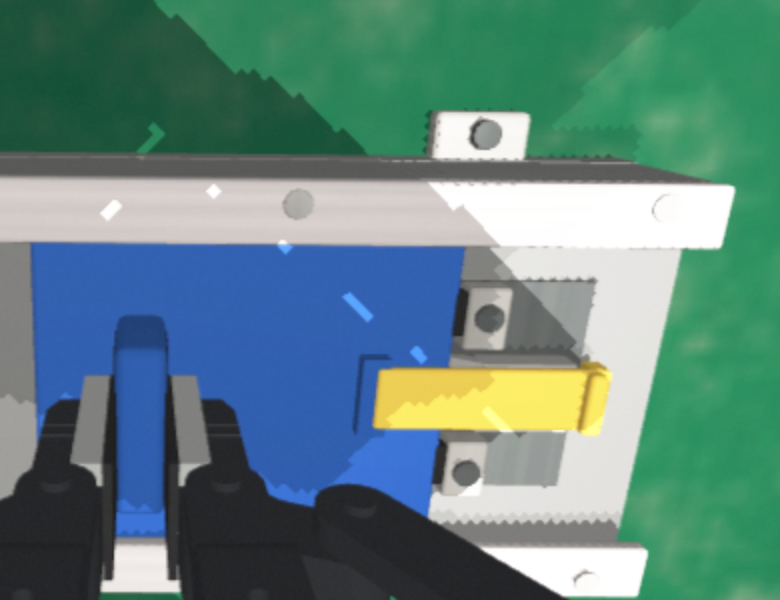

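The picture shows both bumpers against the stop blocks, at (465,315) and (440,467), and the tab tip past the ridge at (595,400). The lid is closed, so I'll release and lift.

Call:
{"api": "apply_moves", "payload": {"rows": [[-0.8, 0, -0.0003, 0, 0], [-0.6, 0, -0.0003, 0, 0], [-0.4, 0, -0.0003, 0, 0], [-0.4, 0, -0.0003, 0, 0], [-0.4, 0, -0.0003, -0.03, 0], [-0.4, 0, -0.0003, -0.09, 0], [-0.4, 0, -0.0003, -0.14, 0], [-0.4, 0, -0.0003, -0.14, 0]]}}

```text
time_s: 20.82
tcp_pos: [0.5513, 0.0789, 0.1855]
eef_rot: [3.136, 0.004, 2.348]
wrist_force: [-0.6, -0.4, -0.6]
grip_width: 0.0258
finger_force: 0.0
```

```bash
python3 - <<'E'
from h import *
c=manip.capture('wrist');save(c,'w8.png')
o=np.array([.5405,.0706]);ax=np.array([.713,.701])
for n in('wrist','top'):
  c=manip.capture(n)
  for k,z in (('lid',.03),('lid_rib',.034)):
    for r in manip.pinpoint(k,n)[:1]:
        print(n,k,round(r['score'],2),(plane(c,r['xy'],z)[:2]-o)@ax)
E
```

```text
wrist lid 0.79 0.03214917788677071
wrist lid_rib 0.67 0.01114114807437836
top lid 0.82 0.03115644873809341
top lid_rib 0.68 0.01584565856735708
```

View pics/w8.png

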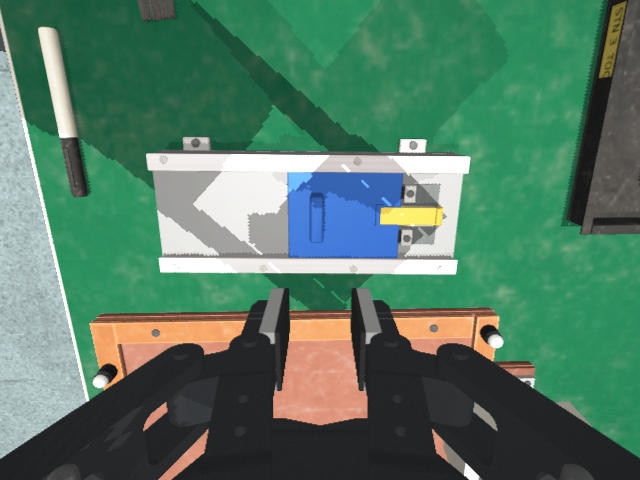

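The lid is at (345,215), seated against the keeper blocks with the tab beyond the ridge at (440,215). The gripper is clear of everything, so I'm handing the job in.

```bash
python3 -c "
from rig import manip
print(manip.close_job())"
```

```text
the job is handed in; nothing more can be done
None
```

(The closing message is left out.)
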